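# Clamp a flask shell by hand in an insulated V-block for tack welding

## Task

Set up the welding bed: lay the orange insulating sheet flat inside the yellow outline on the dark bed plate and let go of it, then stand the V-block wholly on the middle of the sheet, V upwards and running along the sheet's length, and let go of it too. Then lay the steel flask shell lengthwise in the V, its straight barrel centred on the block, and press it down steadily with about 20 N so that it bears on both flanks of the V; finish while still holding it pressed like this, with the gripper off the block. Leave the lids and the wrench where they are and never press the shell into the V with more than about 50 N.

Things in the scene. Friction and masses are not known exactly. Their poses are not given: they have to be found in the camera images.
- bed: dark steel bed plate fixed on the table, 170 (x) x 150 (y) x 25 mm high, with a thin painted yellow outline (inside 118 x 80 mm, sides parallel to the plate's) in the middle of its top. Origin: centre of its underside; top 25 mm above it. The sheet's long side belongs along x.
- sheet: orange rigid insulating sheet, 110 (x) x 70 (y) x 8 mm thick, 110 g, lying flat and loose on the table at the start. Origin: centre of its underside; z is up. Can be gripped across its 70 mm width.
- vblock: loose blue-painted V-block with bare steel flanks, 70 mm long (x) x 50 mm wide (y) x 38 mm high, about 480 g, on the table at the start. Origin: centre of its underside. A 90 degree V groove runs along x in its top: bottom 18 mm above the origin, 40 mm wide at the top, 5 mm flat lands beside it. Grip it across its 50 mm width. The seated shell's axis lies 52 mm above this origin.
- face_a: the V-block's +y flank (part of the block), 70 mm long, 28 mm wide, sloping 45 degrees. Origin: middle of the sloping surface.
- face_b: the V-block's -y flank (part of the block), like the other. Origin: middle of the sloping surface.
- shell: closed steel flask shell lying on a plywood cradle at the start: straight barrel of diameter 48 mm and 120 mm length, with a tapered neck (28 mm long, down to 30 mm diameter) at its +x end; about 250 g. Origin: on the axis at mid-length of the straight barrel; x along the axis towards the neck. Either way round in the V is fine. Can be gripped across the barrel from above.
- cradle: fixed plywood cradle on which the shell starts, base 130 (x) x 64 (y) x 10 mm with two wooden saddles up to 31 mm high; the shell's axis lies along x, 41 mm above the origin (centre of the underside).
- lids: bystander: a stack of three steel flask lids, 72 mm diameter, 23 mm high (one loose body). Origin: centre of its underside.
- onelid: bystander: a single steel lid, 72 mm diameter, 9 mm high. Origin: centre of its underside.
- wrench: bystander: a 160 mm open-ended wrench lying flat on the table, on the far side. Origin at its middle, underside.
Not all that is in view belongs to the job. Leave any blue look-alike of the shell alone.

How it is judged:
On the way, in this order (a step that is already met when the one before it is completed fails the run):
1. the sheet lies flat inside the outline on the bed plate, released (x of sheet in the frame of bed between -0.015 and 0.015 m and y of sheet in the frame of bed between -0.015 and 0.015 m and z of sheet in the frame of bed between 0.0225 and 0.0275 m and angle between the x axis of sheet and the x axis of bed, either way round below 0.15 rad and angle between the z axis of sheet and the z axis of bed, either way round below 0.05 rad and contact force between the fingers and sheet below 0.05 N and linear speed of sheet below 0.02 m/s), for 0.2 s.
2. the V-block stands on the sheet, released (x of sheet in the frame of bed between -0.018 and 0.018 m and y of sheet in the frame of bed between -0.018 and 0.018 m and z of sheet in the frame of bed between 0.0225 and 0.0275 m and angle between the x axis of sheet and the x axis of bed, either way round below 0.15 rad and angle between the z axis of sheet and the z axis of bed, either way round below 0.05 rad and x of vblock in the frame of sheet between -0.018 and 0.018 m and y of vblock in the frame of sheet between -0.01 and 0.01 m and z of vblock in the frame of sheet between 0.0055 and 0.0105 m and angle between the x axis of vblock and the x axis of sheet, either way round below 0.15 rad and angle between vblock's own z axis and vertical below 0.06 rad and contact force between the fingers and vblock below 0.05 N and linear speed of vblock below 0.02 m/s), for 0.2 s.
At the end, for the whole second after the job is handed in: Sheet flat, square, centred on the bed within 18 mm; block upright on it within 11 mm across, 20 mm along, 0.15 rad; shell in the V within 2.5 mm and 0.05 rad, centred within 20 mm; over 4 N on each flank; fingers still on the shell (over 3 N), at rest, robot off the block (x of sheet in the frame of bed between -0.018 and 0.018 m and y of sheet in the frame of bed between -0.018 and 0.018 m and z of sheet in the frame of bed between 0.0225 and 0.0275 m and angle between the x axis of sheet and the x axis of bed, either way round below 0.15 rad and angle between the z axis of sheet and the z axis of bed, either way round below 0.05 rad and x of vblock in the frame of sheet between -0.02 and 0.02 m and y of vblock in the frame of sheet between -0.011 and 0.011 m and z of vblock in the frame of sheet between 0.0055 and 0.0105 m and angle between the x axis of vblock and the x axis of sheet, either way round below 0.15 rad and angle between vblock's own z axis and vertical below 0.06 rad and x of shell in the frame of vblock between -0.02 and 0.02 m and y of shell in the frame of vblock between -0.0025 and 0.0025 m and z of shell in the frame of vblock between 0.0494 and 0.0544 m and angle between the x axis of shell and the x axis of vblock, either way round below 0.05 rad and contact force between shell and face_a above 4 N and contact force between shell and face_b above 4 N and contact force between the fingers and shell above 3 N and contact force between each of the fingers, the arm and vblock below 0.05 N and linear speed of shell below 0.01 m/s); the arm keeps its last pose, push and grip.
It fails at once if a bystander is moved by more than 20 mm (distance of any of lids, onelid, wrench from where it was at the start of the episode above 0.02 m).
It fails at once if the shell is pressed on a flank with more than 60 N (contact force between shell and face_a above 60 N or contact force between shell and face_b above 60 N).
It also fails if it takes over 72 s, if anything falls off the work surface, if the arm or the gripper's body presses on something with over 40 N, if the wrist force passes 120 N, or if a joint passes its speed limit or range.

## Robot

A 6-joint arm with a two-finger parallel gripper is mounted at the origin on the work surface. World frame = base frame: x ahead of the robot, y to its left, z up, the work surface at z = 0. Lengths are in m, angles in rad, forces in N, time in s.
With the tool pointing down it reaches from about 0.425 to 0.95 m from the base axis. Payload 3.5 kg.
Tool frame: the origin (TCP) lies between the finger pads; the fingertips stand 25 mm ahead of it and the grasp point (between the pads) lies 6 mm ahead of it (ctrl.tips_ahead is the distance from the TCP to the fingertips, in m); z points along the fingers, y is the direction in which the jaws open and shut (so a half turn about z gives the same grasp; the last joint's range is limited). The gripper opens to 85 mm and grips with 20 to 120 N. Pads are 22 mm wide; open, the fingers measure 114 mm over their backs; the gripper's body (76 mm by 85 mm) begins 54 mm behind the grasp point. The pads swing forward as they close: fully open they stand 13 mm farther back than shut.
Start: joints at [1.098, 0.286, 1.577, -0, 1.279, -0.15], TCP at [0.214, 0.64, 0.256] pointing down, gripper open.
Joint ranges: [-2.77, 2.77], [-0.9, 2.22], [0.21, 2.48], [-1.53, 4.67], [0.24, 2.81], [-2.84, 2.84]. Speed limits (rad/s): [2.79, 2.79, 3.14, 3.14, 3.14, 3.14].

## Interface

Orientations are given as a unit quaternion [x, y, z, w].
In Python, from plant import ctrl, viewer, workorder gives the robot as it stands.
- The arm moves only by the tool drive_tool, never from a script. Its argument "deltas" is a list of rows, each an object of numbers: "dx", "dy", "dz": the shift along the world's x, y, z in m; "rx", "ry", "rz": the turn, a rotation vector about the world's x, y, z in degrees; "jaw": the finger opening in m, from 0 to 0.0854. In form: [{"dx": .., "dy": .., "dz": .., "rx": .., "ry": .., "rz": .., "jaw": ..}, ...]. A call has 1 to 20 rows; each row shifts and turns the commanded pose from where the row before left it; what a row does not reach is not made up. A row lasts 1/8 s, in which the tool goes at most 62.5 mm and 10.7 degrees, less where a joint would pass 70% of its speed; a pose out of reach is approached as far as the arm can. A call with a gripper value outside its range is refused whole. The fingers move at their own pace and stop on an object; "squeeze" is the grip in N (left out, the last holds). Time passes only in rows, so rows that do not move let the fingers close. It gives the time, the measured TCP pose, the force and the opening at its end, in the units of the state.
- ctrl.get_state(): the state, without advancing time (a new reading comes with each control period).
- viewer.read_camera(name): name is "scene" or "top" or "wrist"; returns the picture (400x640x3 uint8, red, green, blue); there is no depth.
- viewer.camera_info(name): a dict with "K" (3x3 intrinsics, pixels), "R" (3x3) and "t" (3): a world point X has camera coordinates R X + t; the wrist camera has in their place "T_tool_cam" (4x4, takes a point from camera to tool coordinates, whose origin is the TCP and whose axes are the flange's). Camera axes: x right, y down, z forward; pixel columns grow to the right and rows downward; lengths in m; the calibration is good to about 2 mm. The wrist camera is an equidistant fisheye: a pixel r from the principal point sees the ray r / f radians off the axis. A picture is of the moment at which its call begins: read the wrist's pose just before it. camera_info takes no time and is no camera call.
- workorder.sign_off(): hands the job in, once; it reports no verdict.
The state is a dict: "time": time; "qpos": joint angles; "dq": joint speeds; "joint_efforts": joint torques, N m; "eef_pos": TCP position; "tcp_rot": TCP orientation; "contact_force": force on the tool from outside, world axes, zero at the start; "wrist_torque": the same for the moment, N m; "opening": opening from 0.0 (shut) to 1.0 (fully open).
Only numpy, scipy, OpenCV 4.12 (cv2) and the standard library are available. Lean on these libraries where they do the work, as an engineer would, in place of code of your own. Each camera call takes 0.05 s, during which the arm holds its last target. There are 200 camera calls.

## Working session

There is one attempt and no reset: what is moved stays moved. The work goes in short steps, Python scripts to look and compute and a tool call to move; the robot and the scene stay as the last step left them, time stands still between calls to the robot, and variables do not carry over. Pictures are saved under pics/ and viewed, and the job is handed in when it is done.

Besides the shell and the picture viewer there is one more tool, called after "Request:" as name(argument=value, ...) on one line, values as JSON. drive_tool: Moves the arm, as the interface text tells. Its arguments: {"type":"object","properties":{"deltas":{"type":"array"},"squeeze":{"type":"number"}},"required":["deltas"]}

```bash
mkdir -p pics; cat > h.py <<'E'
import numpy as np, cv2
from plant import ctrl, viewer, workorder
from scipy.spatial.transform import Rotation as Rn
def snap(n,f):
    s=ctrl.get_state(); im=viewer.read_camera(n); cv2.imwrite(f'pics/{f}.png',im[:,:,::-1]); return im,s
def ray(n,uv,s=None):
    i=viewer.camera_info(n);K=np.array(i['K']);u=(np.array(uv,float)-K[:2,2])/[K[0,0],K[1,1]]
    if n=='wrist':
        r=np.hypot(*u);d=np.array([*(u/max(r,1e-9)*np.sin(r)),np.cos(r)])
        T=np.array(i['T_tool_cam']);Q=Rn.from_quat(s['tcp_rot']).as_matrix()
        return Q@T[:3,3]+np.array(s['eef_pos']),Q@T[:3,:3]@d
    R=np.array(i['R']);return -R.T@np.array(i['t']),R.T@np.array([*u,1])
def onz(n,uv,z,s=None):
    o,d=ray(n,uv,s);return o+d*(z-o[2])/d[2]
E
python3 - <<'E'
from h import *
for n in('scene','top','wrist'):
    snap(n,n+'0'); i=viewer.camera_info(n);print(n,{k:np.round(v,3).tolist() for k,v in i.items() if k in('K','R','t','T_tool_cam')})
print(ctrl.get_state())
E
```

```text
scene {'K': [[449.527, 0.0, 322.689], [0.0, 449.527, 190.614], [0.0, 0.0, 1.0]], 'R': [[-0.3, 0.954, 0.0], [0.804, 0.253, -0.539], [-0.514, -0.161, -0.843]], 't': [0.159, -0.4, 1.612]}
top {'K': [[384.89, 0.0, 319.951], [0.0, 384.89, 203.017], [0.0, 0.0, 1.0]], 'R': [[-0.014, -1.0, 0.017], [-0.998, 0.013, -0.06], [0.06, -0.017, -0.998]], 't': [0.018, 0.54, 1.209]}
wrist {'K': [[309.707, 0.0, 317.687], [0.0, 309.707, 193.691], [0.0, 0.0, 1.0]], 'T_tool_cam': [[0.0, -0.964, -0.266, 0.068], [1.0, 0.0, 0.001, 0.001], [-0.001, -0.266, 0.964, -0.119], [0.0, 0.0, 0.0, 1.0]]}
{'time': 0.15, 'qpos': array([ 1.09800930e+00,  2.86996381e-01,  1.57785389e+00, -3.21123579e-06,
        1.27859800e+00, -1.50027026e-01]), 'dq': array([ 0.00070434, -0.00095109, -0.00355642,  0.00130065, -0.00107029,
        0.00169308]), 'joint_efforts': array([ 5.86652295e-04, -4.06605434e+01, -2.93140447e+01, -1.86165930e-04,
        4.00432196e-03, -7.21236660e-06]), 'eef_pos': array([0.21387351, 0.63972566, 0.25523494]), 'tcp_rot': array([ 1.60679901e-01,  9.87006134e-01, -8.83655456e-04, -2.82815874e-04]), 'contact_force': array([-0.05551567, -0.15208228,  1.17941872]), 'wrist_torque': array([ 0.01881374, -0.01144961,  0.00390112]), 'opening': 0.9988973487684805}
```

View pics/scene0.png

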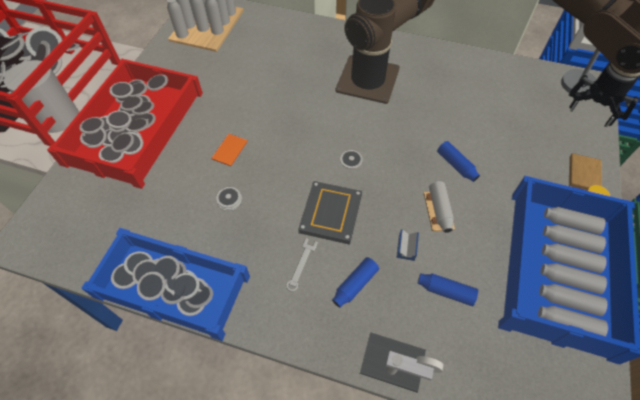

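View pics/top0.png

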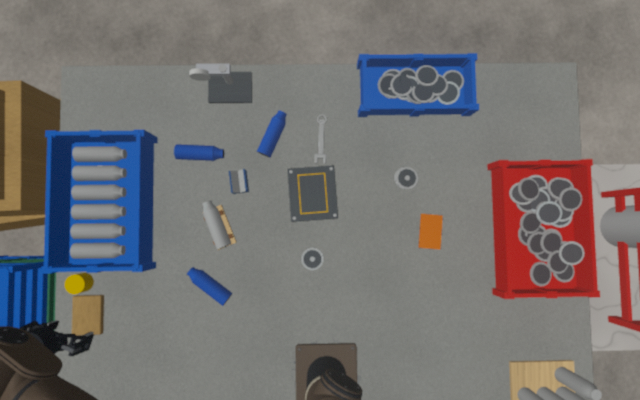

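View pics/wrist0.png

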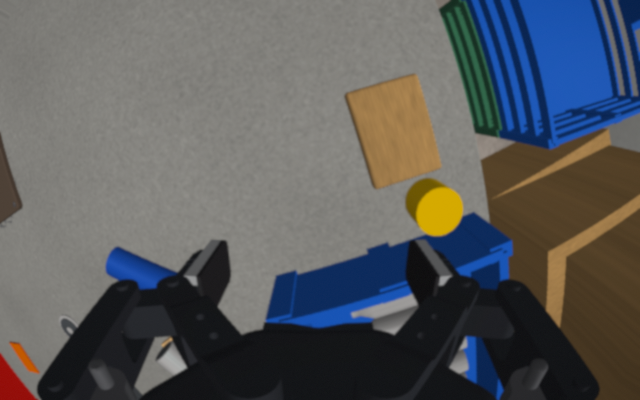

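Top view: the sheet is at (430,231), the bed at (313,193) and the V-block at (238,181). Only one grey shell lies on a plywood cradle, at (216,225). The blue look-alikes at (199,152), (272,133) and (209,285), and the grey shells in the crate, don't fit the description. Next I measure these and check them in one enlarged crop.

```bash
python3 - <<'E'
from h import *
im=cv2.imread('pics/top0.png')
hsv=cv2.cvtColor(im,cv2.COLOR_BGR2HSV)
def big(m,roi):
    z=np.zeros_like(m);x0,y0,x1,y1=roi;z[y0:y1,x0:x1]=m[y0:y1,x0:x1]
    c=max(cv2.findContours(z,0,1)[0],key=cv2.contourArea);return c
def rep(name,c,z):
    r=cv2.minAreaRect(c);b=cv2.boxPoints(r);P=np.array([onz('top',p,z)[:2] for p in b])
    e=[P[1]-P[0],P[2]-P[1]];L=[np.hypot(*v) for v in e];l=e[int(np.argmax(L))]
    print(name,np.round(r[0],1),'c',P.mean(0).round(4),'L',np.round(L,4),'yaw',round(np.degrees(np.arctan2(l[1],l[0]))%180,1))
rep('sheet',big(cv2.inRange(hsv,(5,150,120),(20,255,255)),(400,200,460,260)),.008)
rep('outline',big(cv2.inRange(hsv,(12,90,90),(32,255,255)),(285,160,345,225)),.025)
rep('bed',big(cv2.inRange(hsv,(0,0,0),(180,255,95)),(280,155,350,228)),.025)
rep('shell',big(cv2.inRange(hsv,(0,0,135),(180,40,255)),(195,195,235,255)),.05)
b=big(cv2.inRange(hsv,(95,60,30),(125,255,255)),(222,160,256,200));rep('vb',b,.038)
cv2.imwrite('pics/crop0.png',np.hstack([cv2.resize(im[150:260,180:260],None,fx=5,fy=5),cv2.resize(im[150:260,390:460],None,fx=5,fy=5)]))
E
```

```text
sheet [430.2 231.1] c [ 0.4457 -0.3417] L [0.1071 0.0687] yaw 174.2
outline [312.2 192.9] c [0.5717 0.0345] L [0.0915 0.1298] yaw 3.5
bed [312.3 193.1] c [0.5715 0.0343] L [0.1491 0.1689] yaw 3.3
shell [211.6 224.9] c [0.4752 0.3445] L [0.0289 0.1529] yaw 21.0
vb [245.4 180. ] c [0.6139 0.243 ] L [0.0077 0.0703] yaw 6.9
```

View pics/crop0.png

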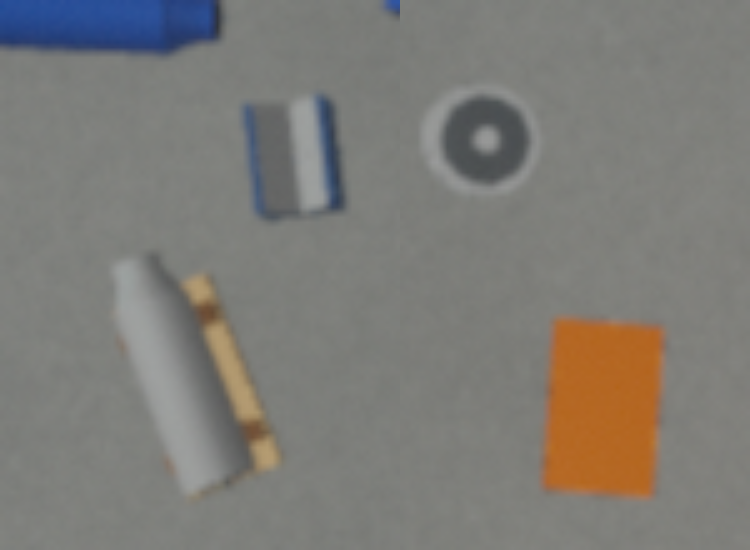

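The crop confirms the grey shell on the cradle at top (216,225), neck towards +x. The V-block at (238,181) has its V up, and the sheet is at (430,231). Now to above the sheet.

Request:
drive_tool(deltas=[{"dx": 0.036, "dy": -0.0425, "rz": 2.1}, {"dx": 0.036, "dy": -0.0425, "rz": 2.1}, {"dx": 0.036, "dy": -0.0425, "rz": 2.1}, {"dx": 0.036, "dy": -0.0425, "rz": 2.1}, {"dx": 0.036, "dy": -0.0425, "rz": 2.1}, {"dx": 0.036, "dy": -0.0425, "rz": 2.1}, {"dx": 0.036, "dy": -0.0425}, {"dx": 0.036, "dy": -0.0425}, {"dx": 0.01, "dy": -0.06}, {"dx": 0.01, "dy": -0.06}, {"dx": 0.01, "dy": -0.06}, {"dx": 0.01, "dy": -0.06}, {"dx": 0.01, "dy": -0.06}, {"dx": -0.018, "dy": -0.057}, {"dx": -0.018, "dy": -0.057}, {"dx": -0.018, "dy": -0.057}, {"dx": -0.018, "dy": -0.057}, {"dx": -0.018, "dy": -0.057}, {"dx": -0.018, "dy": -0.057}, {"dx": 0}])

```text
schema error: expected keys dx, dy, dz, rx, ry, rz, jaw
```

```bash
cat >> h.py <<'E'
def wrect(im,s,lo,hi,z,roi=None,code=cv2.COLOR_RGB2HSV):
    m=cv2.inRange(cv2.cvtColor(im,code),lo,hi)
    if roi: k=np.zeros_like(m);x0,y0,x1,y1=roi;k[y0:y1,x0:x1]=255;m&=k
    c=max(cv2.findContours(m,0,1)[0],key=cv2.contourArea)[:,0]
    P=np.array([onz('wrist',p,z,s)[:2] for p in c])*1000
    r=cv2.minAreaRect(P.astype(np.float32));b=cv2.boxPoints(r);e=[b[1]-b[0],b[2]-b[1]];L=[np.hypot(*v) for v in e];l=e[int(np.argmax(L))]
    return c.mean(0).round(),np.round(r[0],1),np.round(L,1),round(float(np.degrees(np.arctan2(l[1],l[0]))%180),1)
def tool(s):
    R=Rn.from_quat(s['tcp_rot']).as_matrix();return 'tcp',np.round(np.array(s['eef_pos'])*1000,1),'yaw',np.degrees(np.arctan2(R[1,0],R[0,0])).round(2),'tilt',np.round(R[:,2],3),'F',np.round(s['contact_force'],1),'op',round(s['opening'],3),'t',s['time']
E
python3 - <<'E'
from h import *
im,s=snap('wrist','w1');print(tool(s))
print(wrect(im,s,(5,150,100),(20,255,255),.008))
E
```

```text
('tcp', array([213.9, 639.7, 255.2]), 'yaw', np.float64(161.51), 'tilt', array([-0.001, -0.002, -1.   ]), 'F', array([-0.1, -0.2,  1.2]), 'op', 0.999, 't', 0.15)
(array([ 24., 357.]), array([ 442.7, -330.8]), array([111.8,  79.3], dtype=float32), 173.9)
```

View pics/w1.png

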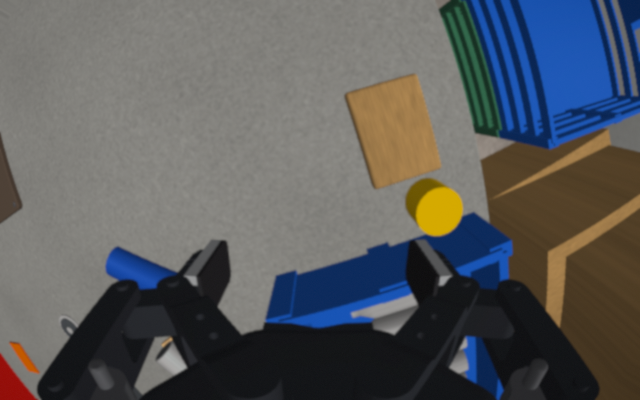

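The arm hasn't moved: every row needs all seven keys.

Request:
drive_tool(deltas=[{"dx": 0.036, "dy": -0.0425, "dz": 0, "rx": 0, "ry": 0, "rz": 2.1, "jaw": 0.085}, {"dx": 0.036, "dy": -0.0425, "dz": 0, "rx": 0, "ry": 0, "rz": 2.1, "jaw": 0.085}, {"dx": 0.036, "dy": -0.0425, "dz": 0, "rx": 0, "ry": 0, "rz": 2.1, "jaw": 0.085}, {"dx": 0.036, "dy": -0.0425, "dz": 0, "rx": 0, "ry": 0, "rz": 2.1, "jaw": 0.085}, {"dx": 0.036, "dy": -0.0425, "dz": 0, "rx": 0, "ry": 0, "rz": 2.1, "jaw": 0.085}, {"dx": 0.036, "dy": -0.0425, "dz": 0, "rx": 0, "ry": 0, "rz": 2.1, "jaw": 0.085}, {"dx": 0.036, "dy": -0.0425, "dz": 0, "rx": 0, "ry": 0, "rz": 0, "jaw": 0.085}, {"dx": 0.036, "dy": -0.0425, "dz": 0, "rx": 0, "ry": 0, "rz": 0, "jaw": 0.085}, {"dx": 0.01, "dy": -0.06, "dz": 0, "rx": 0, "ry": 0, "rz": 0, "jaw": 0.085}, {"dx": 0.01, "dy": -0.06, "dz": 0, "rx": 0, "ry": 0, "rz": 0, "jaw": 0.085}, {"dx": 0.01, "dy": -0.06, "dz": 0, "rx": 0, "ry": 0, "rz": 0, "jaw": 0.085}, {"dx": 0.01, "dy": -0.06, "dz": 0, "rx": 0, "ry": 0, "rz": 0, "jaw": 0.085}, {"dx": 0.01, "dy": -0.06, "dz": 0, "rx": 0, "ry": 0, "rz": 0, "jaw": 0.085}, {"dx": -0.018, "dy": -0.057, "dz": 0, "rx": 0, "ry": 0, "rz": 0, "jaw": 0.085}, {"dx": -0.018, "dy": -0.057, "dz": -0.01, "rx": 0, "ry": 0, "rz": 0, "jaw": 0.085}, {"dx": -0.018, "dy": -0.057, "dz": -0.02, "rx": 0, "ry": 0, "rz": 0, "jaw": 0.085}, {"dx": -0.018, "dy": -0.057, "dz": -0.03, "rx": 0, "ry": 0, "rz": 0, "jaw": 0.085}, {"dx": -0.018, "dy": -0.057, "dz": -0.03, "rx": 0, "ry": 0, "rz": 0, "jaw": 0.085}, {"dx": -0.018, "dy": -0.057, "dz": -0.03, "rx": 0, "ry": 0, "rz": 0, "jaw": 0.085}, {"dx": 0, "dy": 0, "dz": 0, "rx": 0, "ry": 0, "rz": 0, "jaw": 0.085}])

```text
time: 2.7
eef_pos: [0.4452, -0.3322, 0.1395]
tcp_rot: [0.054, 0.999, 0.002, -0.002]
contact_force: [0.7, 0.4, -0.6]
opening: 0.996
```

```bash
python3 - <<'E'
from h import *
im,s=snap('wrist','w2');print(tool(s))
print(wrect(im,s,(5,150,100),(20,255,255),.008)); print(s['qpos'].round(2))
E
```

```text
('tcp', array([ 445.2, -332.2,  139.5]), 'yaw', np.float64(173.8), 'tilt', array([-0.004,  0.003, -1.   ]), 'F', array([ 0.7,  0.4, -0.6]), 'op', 0.996, 't', 2.7)
(array([306., 187.]), array([ 443.5, -340.1]), array([109.8,  69.6], dtype=float32), 174.4)
[-0.82  0.15  1.96 -0.    1.03 -2.29]
```

View pics/w2.png

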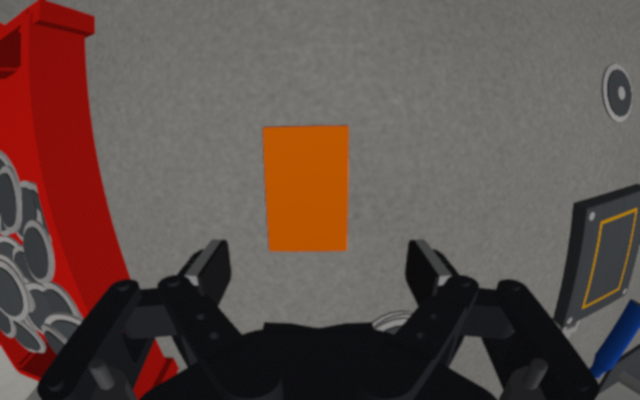

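The sheet at (306,187) measures 110x70 mm at yaw 174.4°, as it must. Descending part way with a correction.

Request:
drive_tool(deltas=[{"dx": -0.001, "dy": -0.004, "dz": -0.025, "rx": 0, "ry": 0, "rz": 0.6, "jaw": 0.085}, {"dx": -0.001, "dy": -0.004, "dz": -0.025, "rx": 0, "ry": 0, "rz": 0, "jaw": 0.085}, {"dx": 0, "dy": 0, "dz": -0.025, "rx": 0, "ry": 0, "rz": 0, "jaw": 0.085}, {"dx": 0, "dy": 0, "dz": 0, "rx": 0, "ry": 0, "rz": 0, "jaw": 0.085}, {"dx": 0, "dy": 0, "dz": 0, "rx": 0, "ry": 0, "rz": 0, "jaw": 0.085}])

```text
time: 3.38
eef_pos: [0.4469, -0.3381, 0.0689]
tcp_rot: [0.046, 0.999, -0.001, 0.001]
contact_force: [0.0, -0.0, 0.4]
opening: 0.996
```

```bash
python3 - <<'E'
from h import *
im,s=snap('wrist','w3');print(tool(s),ctrl.tips_ahead)
print(wrect(im,s,(5,150,100),(20,255,255),.008))
E
```

```text
('tcp', array([ 446.9, -338.1,   68.9]), 'yaw', np.float64(174.78), 'tilt', array([ 0.002, -0.002, -1.   ]), 'F', array([ 0. , -0. ,  0.4]), 'op', 0.996, 't', 3.375) 0.025
(array([312., 206.]), array([ 443.5, -340.2]), array([109.9,  69.9], dtype=float32), 174.5)
```

View pics/w3.png

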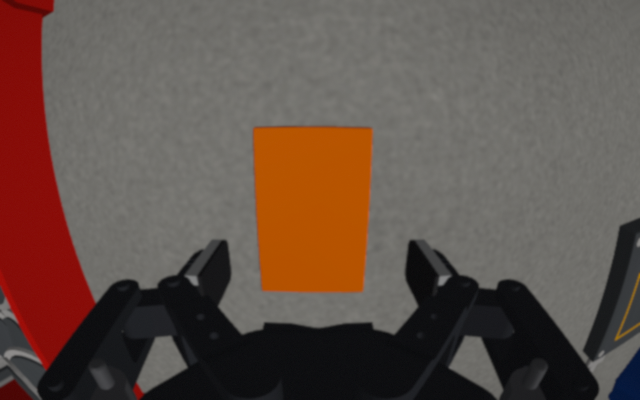

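Request:
drive_tool(deltas=[{"dx": -0.003, "dy": -0.002, "dz": -0.024, "rx": 0, "ry": 0, "rz": -0.3, "jaw": 0.085}, {"dx": 0, "dy": 0, "dz": -0.02, "rx": 0, "ry": 0, "rz": 0, "jaw": 0.085}, {"dx": 0, "dy": 0, "dz": 0, "rx": 0, "ry": 0, "rz": 0, "jaw": 0.085}, {"dx": 0, "dy": 0, "dz": 0, "rx": 0, "ry": 0, "rz": 0, "jaw": 0.085}])

```text
time: 3.92
eef_pos: [0.4432, -0.3405, 0.0239]
tcp_rot: [0.049, 0.999, -0.0, 0.0]
contact_force: [0.0, 0.4, 0.6]
opening: 0.992
```

```bash
python3 - <<'E'
from h import *
im,s=snap('wrist','w4');print(tool(s))
print(wrect(im,s,(5,150,100),(20,255,255),.008))
E
```

```text
('tcp', array([ 443.2, -340.5,   23.9]), 'yaw', np.float64(174.41), 'tilt', array([ 0.001, -0.001, -1.   ]), 'F', array([0. , 0.4, 0.6]), 'op', 0.992, 't', 3.925)
(array([316., 231.]), array([ 440.2, -339.9]), array([103.8,  69.9], dtype=float32), 174.4)
```

View pics/w4.png

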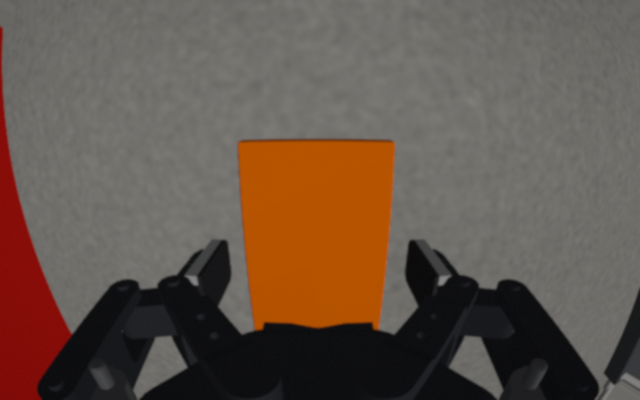

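Request:
drive_tool(deltas=[{"dx": 0, "dy": 0, "dz": -0.005, "rx": 0, "ry": 0, "rz": 0, "jaw": 0.085}, {"dx": 0, "dy": 0, "dz": 0, "rx": 0, "ry": 0, "rz": 0, "jaw": 0.05}, {"dx": 0, "dy": 0, "dz": 0, "rx": 0, "ry": 0, "rz": 0, "jaw": 0.05}, {"dx": 0, "dy": 0, "dz": 0, "rx": 0, "ry": 0, "rz": 0, "jaw": 0.05}, {"dx": 0, "dy": 0, "dz": 0, "rx": 0, "ry": 0, "rz": 0, "jaw": 0.05}], squeeze=40)

```text
time: 4.6
eef_pos: [0.443, -0.3404, 0.0187]
tcp_rot: [0.049, 0.999, -0.0, 0.0]
contact_force: [-0.3, -0.2, 2.2]
opening: 0.801
```

```bash
python3 - <<'E'
from h import *
im,s=snap('wrist','w5');print(tool(s))
E
```

```text
('tcp', array([ 443. , -340.4,   18.7]), 'yaw', np.float64(174.4), 'tilt', array([ 0.001, -0.001, -1.   ]), 'F', array([-0.3, -0.2,  2.2]), 'op', 0.801, 't', 4.6)
```

View pics/w5.png

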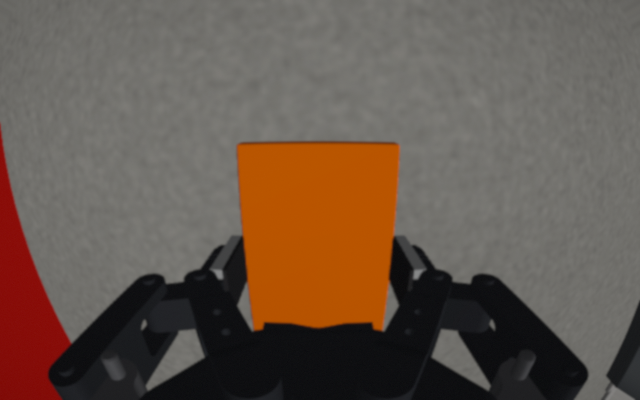

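Gripped (opening about 68 mm on the 70 mm sheet). Lifting and carrying to above the bed.

Request:
drive_tool(deltas=[{"dx": 0, "dy": 0, "dz": 0.015, "rx": 0, "ry": 0, "rz": 0, "jaw": 0.05}, {"dx": 0, "dy": 0, "dz": 0.035, "rx": 0, "ry": 0, "rz": 0, "jaw": 0.05}, {"dx": 0, "dy": 0, "dz": 0.04, "rx": 0, "ry": 0, "rz": 0, "jaw": 0.05}, {"dx": 0.01, "dy": 0.03, "dz": 0.01, "rx": 0, "ry": 0, "rz": 1, "jaw": 0.05}, {"dx": 0.018, "dy": 0.0535, "dz": 0, "rx": 0, "ry": 0, "rz": 1.3, "jaw": 0.05}, {"dx": 0.018, "dy": 0.0535, "dz": 0, "rx": 0, "ry": 0, "rz": 1.3, "jaw": 0.05}, {"dx": 0.018, "dy": 0.0535, "dz": 0, "rx": 0, "ry": 0, "rz": 1.3, "jaw": 0.05}, {"dx": 0.018, "dy": 0.0535, "dz": 0, "rx": 0, "ry": 0, "rz": 1.3, "jaw": 0.05}, {"dx": 0.018, "dy": 0.0535, "dz": 0, "rx": 0, "ry": 0, "rz": 1.3, "jaw": 0.05}, {"dx": 0.018, "dy": 0.0535, "dz": 0, "rx": 0, "ry": 0, "rz": 1.3, "jaw": 0.05}, {"dx": 0.01, "dy": 0.024, "dz": 0, "rx": 0, "ry": 0, "rz": 0.2, "jaw": 0.05}, {"dx": 0, "dy": 0, "dz": 0, "rx": 0, "ry": 0, "rz": 0, "jaw": 0.05}, {"dx": 0, "dy": 0, "dz": 0, "rx": 0, "ry": 0, "rz": 0, "jaw": 0.05}])

```text
time: 6.28
eef_pos: [0.5703, 0.0344, 0.1184]
tcp_rot: [-0.03, 1.0, -0.0, -0.0]
contact_force: [-0.1, -0.2, -1.0]
opening: 0.801
```

```bash
python3 - <<'E'
from h import *
im,s=snap('wrist','w6');print(tool(s))
print(wrect(im,s,(5,170,130),(15,255,255),s['eef_pos'][2]-.0187+.008))
E
```

```text
('tcp', array([570.3,  34.4, 118.4]), 'yaw', np.float64(-176.6), 'tilt', array([-0.001, -0.   , -1.   ]), 'F', array([-0.1, -0.2, -1. ]), 'op', 0.801, 't', 6.275)
(array([318., 232.]), array([565.9,  35.4]), array([70.1, 99.2], dtype=float32), 3.4)
```

View pics/w6.png

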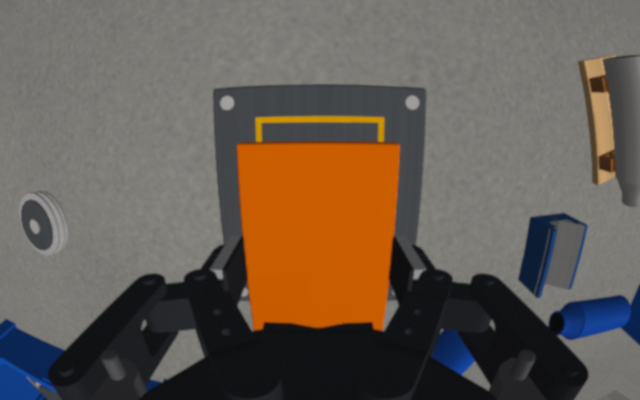

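Bed corners are visible at (214,90) and (424,89), outline corners at (257,119) and (383,119), and the sheet's near edge at (238,144)–(399,144). I compare these.

```bash
python3 - <<'E'
from h import *
s=ctrl.get_state();f=lambda p,z:(onz('wrist',p,z,s)*1000).round(1)[:2]
for n,p,z in(('bedL',(215,90),.025),('bedR',(424,89),.025),('outL',(259,121),.025),('outR',(381,121),.025),('shL',(238,144),.1077),('shR',(399,144),.1077)):print(n,f(p,z))
E
```

```text
bedL [490.6 -41.4]
bedR [481.  104.7]
outL [512.   -8.6]
outR [507.   75.2]
shL [518.6  -2.1]
shR [514.6  66.8]
```

Sheet (571.5, 35.6) and bed (about 570, 36.7) agree within 2 mm. Lowering.

Request:
drive_tool(deltas=[{"dx": 0, "dy": 0.001, "dz": -0.03, "rx": 0, "ry": 0, "rz": 0, "jaw": 0.05}, {"dx": 0, "dy": 0, "dz": -0.03, "rx": 0, "ry": 0, "rz": 0, "jaw": 0.05}, {"dx": 0, "dy": 0, "dz": -0.01, "rx": 0, "ry": 0, "rz": 0, "jaw": 0.05}, {"dx": 0, "dy": 0, "dz": -0.003, "rx": 0, "ry": 0, "rz": 0, "jaw": 0.05}, {"dx": 0, "dy": 0, "dz": 0, "rx": 0, "ry": 0, "rz": 0, "jaw": 0.05}])

```text
time: 6.95
eef_pos: [0.5715, 0.0354, 0.0464]
tcp_rot: [-0.029, 1.0, -0.0, 0.001]
contact_force: [0.1, -0.4, -1.5]
opening: 0.803
```

Request:
drive_tool(deltas=[{"dx": 0, "dy": 0, "dz": -0.002, "rx": 0, "ry": 0, "rz": 0, "jaw": 0.05}, {"dx": 0, "dy": 0, "dz": 0, "rx": 0, "ry": 0, "rz": 0, "jaw": 0.05}, {"dx": 0, "dy": 0, "dz": 0, "rx": 0, "ry": 0, "rz": 0, "jaw": 0.085}, {"dx": 0, "dy": 0, "dz": 0, "rx": 0, "ry": 0, "rz": 0, "jaw": 0.085}, {"dx": 0, "dy": 0, "dz": 0, "rx": 0, "ry": 0, "rz": 0, "jaw": 0.085}, {"dx": 0, "dy": 0, "dz": 0.04, "rx": 0, "ry": 0, "rz": 0, "jaw": 0.085}, {"dx": 0, "dy": 0, "dz": 0.06, "rx": 0, "ry": 0, "rz": 0, "jaw": 0.085}, {"dx": 0, "dy": 0, "dz": 0.04, "rx": 0, "ry": 0, "rz": 0, "jaw": 0.085}, {"dx": 0, "dy": 0, "dz": 0, "rx": 0, "ry": 0, "rz": 0, "jaw": 0.085}, {"dx": 0, "dy": 0, "dz": 0, "rx": 0, "ry": 0, "rz": 0, "jaw": 0.085}])

```text
time: 8.2
eef_pos: [0.5702, 0.0359, 0.1826]
tcp_rot: [-0.03, 1.0, 0.0, -0.001]
contact_force: [-0.4, 0.5, 0.2]
opening: 0.997
```

```bash
python3 - <<'E'
from h import *
im,s=snap('wrist','w7');print(tool(s))
print('sheet',wrect(im,s,(5,170,130),(15,255,255),.033))
print('outline',wrect(im,s,(16,120,110),(35,255,255),.025,(150,50,480,330)))
h=cv2.cvtColor(im,cv2.COLOR_RGB2HSV);m=cv2.inRange(h,(0,0,0),(180,255,255))
E
```

```text
('tcp', array([570.2,  35.9, 182.6]), 'yaw', np.float64(-176.6), 'tilt', array([-0.001,  0.   , -1.   ]), 'F', array([-0.4,  0.5,  0.2]), 'op', 0.997, 't', 8.2)
sheet (array([317., 184.]), array([571.6,  37.3]), array([ 70.2, 109.3], dtype=float32), 3.4)
outline (array([318., 180.]), array([569.7,  37.1]), array([ 90.1, 128. ], dtype=float32), 3.6)
```

View pics/w7.png

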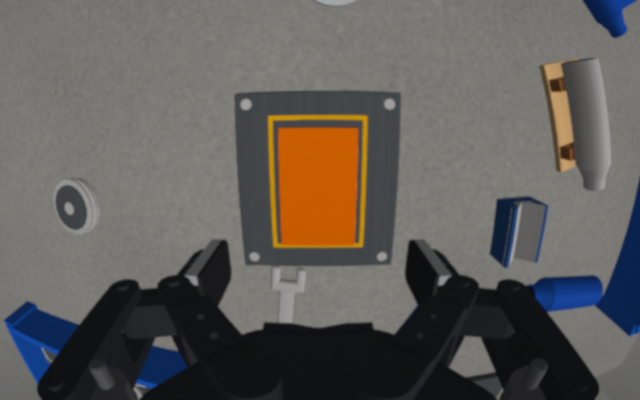

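The sheet lies inside the outline: centre (571.6, 37.3) against the outline's (569.7, 37.1), both at yaw about 3.5°. On to above the V-block.

Request:
drive_tool(deltas=[{"dx": 0.01, "dy": 0.055, "dz": 0, "rx": 0, "ry": 0, "rz": 0.9, "jaw": 0.085}, {"dx": 0.011, "dy": 0.058, "dz": -0.01, "rx": 0, "ry": 0, "rz": 0.9, "jaw": 0.085}, {"dx": 0.01, "dy": 0.058, "dz": -0.01, "rx": 0, "ry": 0, "rz": 0.9, "jaw": 0.085}, {"dx": 0.011, "dy": 0.058, "dz": -0.01, "rx": 0, "ry": 0, "rz": 0.8, "jaw": 0.085}, {"dx": 0, "dy": 0, "dz": 0, "rx": 0, "ry": 0, "rz": 0, "jaw": 0.085}, {"dx": 0, "dy": 0, "dz": 0, "rx": 0, "ry": 0, "rz": 0, "jaw": 0.085}])

```text
time: 9.0
eef_pos: [0.6117, 0.2645, 0.151]
tcp_rot: [-0.061, 0.998, -0.001, -0.002]
contact_force: [-0.2, -0.0, 0.3]
opening: 0.995
```

```bash
python3 - <<'E'
from h import *
im,s=snap('wrist','w8');print(tool(s))
cv2.imwrite('pics/w8c.png',cv2.resize(im[110:290,230:410,::-1],None,fx=3.2,fy=3.2,interpolation=cv2.INTER_CUBIC))
E
```

```text
('tcp', array([611.7, 264.5, 151. ]), 'yaw', np.float64(-173.06), 'tilt', array([-0.004, -0.001, -1.   ]), 'F', array([-0.2, -0. ,  0.3]), 'op', 0.995, 't', 9.0)
```

View pics/w8.png

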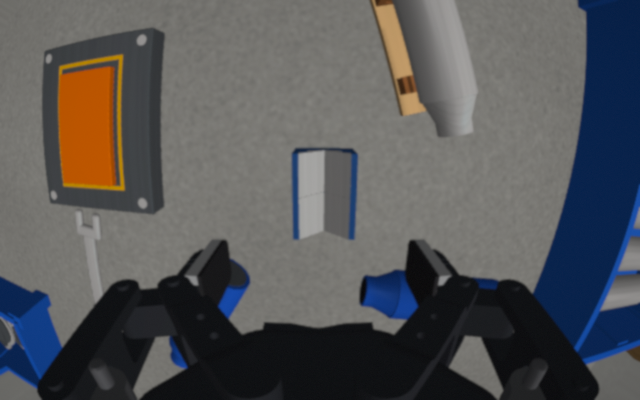

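View pics/w8c.png

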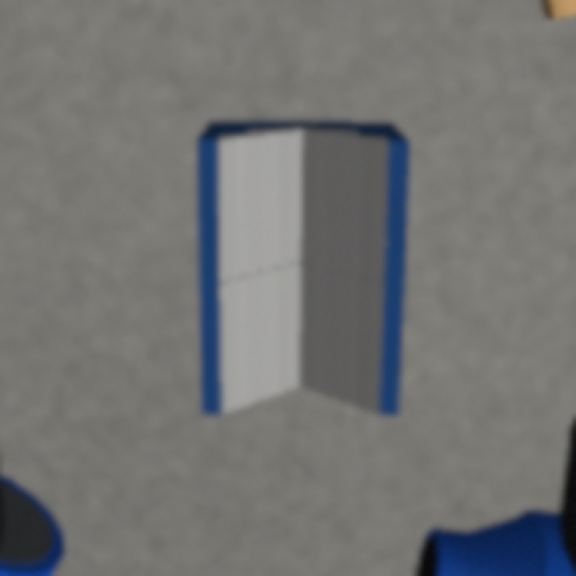

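```bash
python3 - <<'E'
from h import *
s=ctrl.get_state();f=lambda p,z:(onz('wrist',p,z,s)*1000)[:2]
c=np.array([f(p,.038) for p in((292.5,153.1),(357.2,153.1),(354.7,239.1),(293.4,239.1))])
print(c.round(1),c.mean(0).round(1));d=(c[2]+c[3]-c[0]-c[1])/2;print(np.hypot(*d),np.degrees(np.arctan2(d[1],d[0])),np.hypot(*(c[1]-c[0])),np.hypot(*(c[2]-c[3])))
for p in((235,262),(215,330),(365,292),(408,272)):print(p,f(p,.035).round())
E
```

```text
[[579.3 241.8]
 [573.3 290.7]
 [643.5 299.5]
 [649.4 249.5]] [611.4 270.4]
70.6518108972731 6.713822315933459 49.189662207618646 50.37618276297066
(235, 262) [680. 200.]
(215, 330) [765. 178.]
(365, 292) [696. 318.]
(408, 272) [672. 354.]
```

Block centre (611.4, 270.4), yaw 6.7°, top size 70.6x50, as it must be. Descending on it.

Request:
drive_tool(deltas=[{"dx": 0, "dy": 0.003, "dz": -0.02, "rx": 0, "ry": 0, "rz": 0, "jaw": 0.085}, {"dx": 0, "dy": 0.003, "dz": -0.03, "rx": 0, "ry": 0, "rz": 0, "jaw": 0.085}, {"dx": 0, "dy": 0, "dz": -0.03, "rx": 0, "ry": 0, "rz": 0, "jaw": 0.085}, {"dx": 0, "dy": 0, "dz": -0.025, "rx": 0, "ry": 0, "rz": 0, "jaw": 0.085}, {"dx": 0, "dy": 0, "dz": -0.015, "rx": 0, "ry": 0, "rz": 0, "jaw": 0.085}, {"dx": 0, "dy": 0, "dz": 0, "rx": 0, "ry": 0, "rz": 0, "jaw": 0.085}, {"dx": 0, "dy": 0, "dz": 0, "rx": 0, "ry": 0, "rz": 0, "jaw": 0.085}])

```text
time: 9.93
eef_pos: [0.6136, 0.2708, 0.0345]
tcp_rot: [-0.06, 0.998, 0.0, 0.001]
contact_force: [-0.3, -0.9, -0.0]
opening: 0.994
```

```bash
python3 - <<'E'
from h import *
im,s=snap('wrist','w9');print(tool(s))
E
```

```text
('tcp', array([613.6, 270.8,  34.5]), 'yaw', np.float64(-173.12), 'tilt', array([ 0.002,  0.001, -1.   ]), 'F', array([-0.3, -0.9, -0. ]), 'op', 0.994, 't', 9.925)
```

View pics/w9.png

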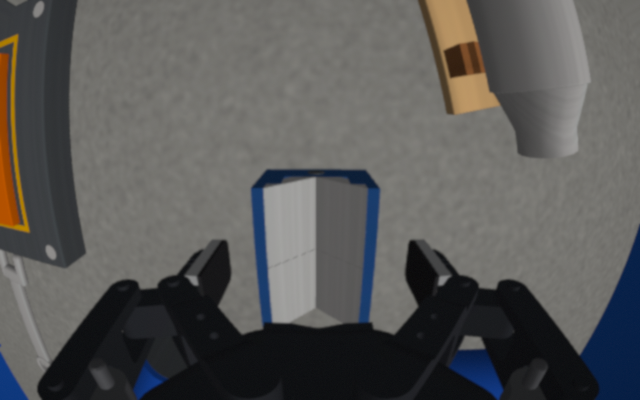

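The block is centred between the jaws at (316,240). Closing.

Request:
drive_tool(deltas=[{"dx": -0.002, "dy": 0, "dz": -0.004, "rx": 0, "ry": 0, "rz": 0, "jaw": 0.085}, {"dx": 0, "dy": 0, "dz": 0, "rx": 0, "ry": 0, "rz": 0, "jaw": 0.035}, {"dx": 0, "dy": 0, "dz": 0, "rx": 0, "ry": 0, "rz": 0, "jaw": 0.035}, {"dx": 0, "dy": 0, "dz": 0, "rx": 0, "ry": 0, "rz": 0, "jaw": 0.035}, {"dx": 0, "dy": 0, "dz": 0, "rx": 0, "ry": 0, "rz": 0, "jaw": 0.035}, {"dx": 0, "dy": 0, "dz": 0, "rx": 0, "ry": 0, "rz": 0, "jaw": 0.035}, {"dx": 0, "dy": 0, "dz": 0, "rx": 0, "ry": 0, "rz": 0, "jaw": 0.035}], squeeze=70)

```text
time: 10.85
eef_pos: [0.6112, 0.2709, 0.03]
tcp_rot: [-0.06, 0.998, 0.0, 0.0]
contact_force: [-0.5, -1.3, 4.3]
opening: 0.579
```

Request:
drive_tool(deltas=[{"dx": 0, "dy": 0, "dz": 0.015, "rx": 0, "ry": 0, "rz": 0, "jaw": 0.035}, {"dx": 0, "dy": 0, "dz": 0.03, "rx": 0, "ry": 0, "rz": 0, "jaw": 0.035}, {"dx": 0, "dy": 0, "dz": 0.03, "rx": 0, "ry": 0, "rz": 0, "jaw": 0.035}, {"dx": -0.004, "dy": -0.0235, "dz": 0.005, "rx": 0, "ry": 0, "rz": -0.4, "jaw": 0.035}, {"dx": -0.008, "dy": -0.0455, "dz": 0, "rx": 0, "ry": 0, "rz": -0.6, "jaw": 0.035}, {"dx": -0.008, "dy": -0.0475, "dz": 0, "rx": 0, "ry": 0, "rz": -0.7, "jaw": 0.035}, {"dx": -0.008, "dy": -0.0475, "dz": 0, "rx": 0, "ry": 0, "rz": -0.7, "jaw": 0.035}, {"dx": -0.007, "dy": -0.0455, "dz": 0, "rx": 0, "ry": 0, "rz": -0.6, "jaw": 0.035}, {"dx": -0.005, "dy": -0.0235, "dz": 0, "rx": 0, "ry": 0, "rz": -0.4, "jaw": 0.035}, {"dx": 0, "dy": 0, "dz": 0, "rx": 0, "ry": 0, "rz": 0, "jaw": 0.035}, {"dx": 0, "dy": 0, "dz": 0, "rx": 0, "ry": 0, "rz": 0, "jaw": 0.035}])

```text
time: 12.22
eef_pos: [0.5697, 0.0379, 0.1083]
tcp_rot: [-0.03, 1.0, 0.0, -0.001]
contact_force: [-0.4, -0.8, -4.5]
opening: 0.577
```

```bash
python3 - <<'E'
from h import *
im,s=snap('wrist','w10');print(tool(s))
E
```

```text
('tcp', array([569.7,  37.9, 108.3]), 'yaw', np.float64(-176.53), 'tilt', array([-0.002,  0.001, -1.   ]), 'F', array([-0.4, -0.8, -4.5]), 'op', 0.577, 't', 12.225)
```

View pics/w10.png

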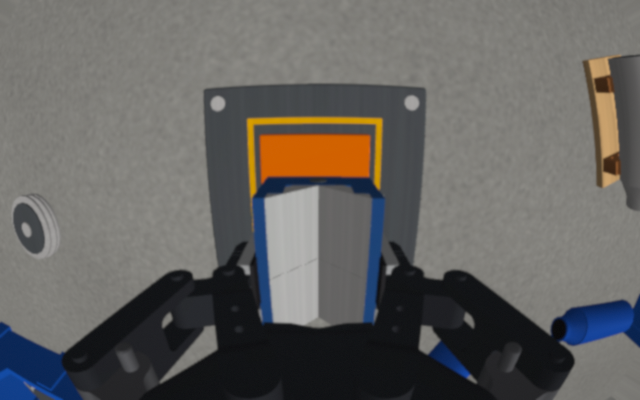

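Centred over the sheet. Lowering.

Request:
drive_tool(deltas=[{"dx": 0.001, "dy": 0, "dz": -0.025, "rx": 0, "ry": 0, "rz": 0, "jaw": 0.035}, {"dx": 0, "dy": 0, "dz": -0.012, "rx": 0, "ry": 0, "rz": 0, "jaw": 0.035}, {"dx": 0, "dy": 0, "dz": -0.005, "rx": 0, "ry": 0, "rz": 0, "jaw": 0.035}, {"dx": 0, "dy": 0, "dz": 0, "rx": 0, "ry": 0, "rz": 0, "jaw": 0.035}, {"dx": 0, "dy": 0, "dz": 0, "rx": 0, "ry": 0, "rz": 0, "jaw": 0.035}])

```text
time: 12.9
eef_pos: [0.5725, 0.0379, 0.0682]
tcp_rot: [-0.031, 1.0, -0.0, 0.001]
contact_force: [0.6, -0.0, -4.7]
opening: 0.578
```

Request:
drive_tool(deltas=[{"dx": 0, "dy": 0, "dz": -0.003, "rx": 0, "ry": 0, "rz": 0, "jaw": 0.035}, {"dx": 0, "dy": 0, "dz": -0.0017, "rx": 0, "ry": 0, "rz": 0, "jaw": 0.035}, {"dx": 0, "dy": 0, "dz": 0, "rx": 0, "ry": 0, "rz": 0, "jaw": 0.035}, {"dx": 0, "dy": 0, "dz": 0, "rx": 0, "ry": 0, "rz": 0, "jaw": 0.035}])

```text
time: 13.4
eef_pos: [0.572, 0.0378, 0.063]
tcp_rot: [-0.031, 1.0, -0.0, 0.0]
contact_force: [-0.0, -0.5, -3.4]
opening: 0.574
```

Request:
drive_tool(deltas=[{"dx": 0, "dy": 0, "dz": -0.0005, "rx": 0, "ry": 0, "rz": 0, "jaw": 0.035}, {"dx": 0, "dy": 0, "dz": 0, "rx": 0, "ry": 0, "rz": 0, "jaw": 0.035}, {"dx": 0, "dy": 0, "dz": 0, "rx": 0, "ry": 0, "rz": 0, "jaw": 0.085}, {"dx": 0, "dy": 0, "dz": 0, "rx": 0, "ry": 0, "rz": 0, "jaw": 0.085}, {"dx": 0, "dy": 0, "dz": 0, "rx": 0, "ry": 0, "rz": 0, "jaw": 0.085}, {"dx": 0, "dy": 0, "dz": 0, "rx": 0, "ry": 0, "rz": 0, "jaw": 0.085}, {"dx": 0, "dy": 0, "dz": 0.04, "rx": 0, "ry": 0, "rz": 0, "jaw": 0.085}, {"dx": 0, "dy": 0, "dz": 0.06, "rx": 0, "ry": 0, "rz": 0, "jaw": 0.085}, {"dx": 0, "dy": 0, "dz": 0.04, "rx": 0, "ry": 0, "rz": 0, "jaw": 0.085}, {"dx": 0, "dy": 0, "dz": 0, "rx": 0, "ry": 0, "rz": 0, "jaw": 0.085}, {"dx": 0, "dy": 0, "dz": 0, "rx": 0, "ry": 0, "rz": 0, "jaw": 0.085}])

```text
time: 14.78
eef_pos: [0.5712, 0.0379, 0.2013]
tcp_rot: [-0.031, 1.0, 0.0, -0.001]
contact_force: [-1.1, 0.4, -1.7]
opening: 0.996
```

```bash
python3 - <<'E'
from h import *
im,s=snap('wrist','w11');print(tool(s))
cv2.imwrite('pics/w11c.png',cv2.resize(im[80:280,220:420,::-1],None,fx=3,fy=3,interpolation=cv2.INTER_CUBIC))
np.save('s11.npy',s,allow_pickle=True)
E
```

```text
('tcp', array([571.2,  37.9, 201.3]), 'yaw', np.float64(-176.5), 'tilt', array([-0.001,  0.   , -1.   ]), 'F', array([-1.1,  0.4, -1.7]), 'op', 0.996, 't', 14.775)
```

View pics/w11c.png

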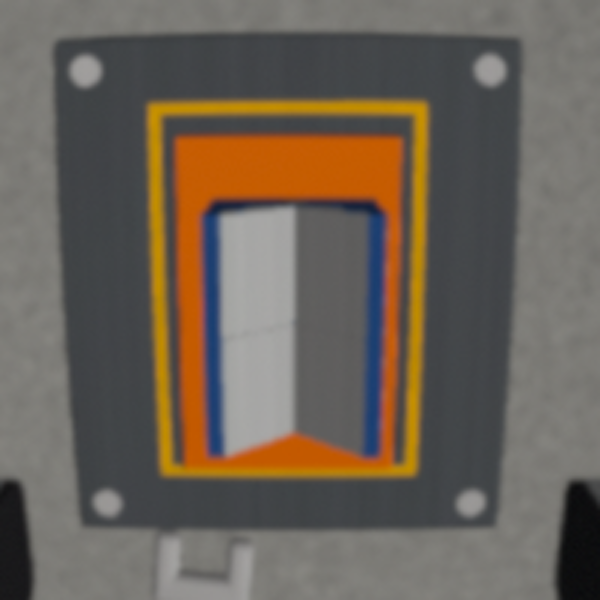

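```bash
python3 - <<'E'
from h import *
s=np.load('s11.npy',allow_pickle=True).item()
def q(P,z):
    c=np.array([onz('wrist',(p[0]/3+220,p[1]/3+80),z,s)[:2]*1000 for p in P]);d=(c[2]+c[3]-c[0]-c[1])/2
    print(c.mean(0).round(1),np.hypot(*d).round(1),np.hypot(*(c[1]-c[0])).round(1),np.hypot(*(c[3]-c[2])).round(1),np.degrees(np.arctan2(d[1],d[0])).round(2))
q(((203,212),(386,211),(380,457),(209,457)),.071)
q(((175,137),(404,137),(394,467),(183,467)),.033)
E
```

```text
[571.6  39.6] 71.3 49.5 49.7 3.55
[572.1  38. ] 109.3 70.7 71.0 3.29
```

Block at (571.6, 39.6), yaw 3.5°, on the sheet at (572.1, 38.0), yaw 3.3°; this is well inside tolerance. Next, above the shell.

Request:
drive_tool(deltas=[{"dx": -0.0185, "dy": 0.0503, "dz": 0, "rx": 0, "ry": 0, "rz": 2.9, "jaw": 0.085}, {"dx": -0.0185, "dy": 0.0503, "dz": 0, "rx": 0, "ry": 0, "rz": 2.9, "jaw": 0.085}, {"dx": -0.0185, "dy": 0.0503, "dz": 0, "rx": 0, "ry": 0, "rz": 2.9, "jaw": 0.085}, {"dx": -0.0185, "dy": 0.0503, "dz": 0, "rx": 0, "ry": 0, "rz": 2.9, "jaw": 0.085}, {"dx": -0.0185, "dy": 0.0503, "dz": 0, "rx": 0, "ry": 0, "rz": 2.9, "jaw": 0.085}, {"dx": -0.0185, "dy": 0.0503, "dz": 0, "rx": 0, "ry": 0, "rz": 2.9, "jaw": 0.085}, {"dx": 0, "dy": 0, "dz": 0, "rx": 0, "ry": 0, "rz": 0, "jaw": 0.085}, {"dx": 0, "dy": 0, "dz": 0, "rx": 0, "ry": 0, "rz": 0, "jaw": 0.085}])

```text
time: 15.82
eef_pos: [0.4601, 0.339, 0.2004]
tcp_rot: [-0.182, 0.983, -0.001, -0.001]
contact_force: [0.5, -0.3, 1.6]
opening: 0.992
```

```bash
python3 - <<'E'
from h import *
im,s=snap('wrist','w12');print(tool(s))
cv2.imwrite('pics/w12c.png',cv2.resize(im[60:280,210:430,::-1],None,fx=2.7,fy=2.7,interpolation=cv2.INTER_CUBIC))
np.save('s12.npy',s,allow_pickle=True)
E
```

```text
('tcp', array([460.1, 339. , 200.4]), 'yaw', np.float64(-159.08), 'tilt', array([-0.003, -0.002, -1.   ]), 'F', array([ 0.5, -0.3,  1.6]), 'op', 0.992, 't', 15.825)
```

View pics/w12.png

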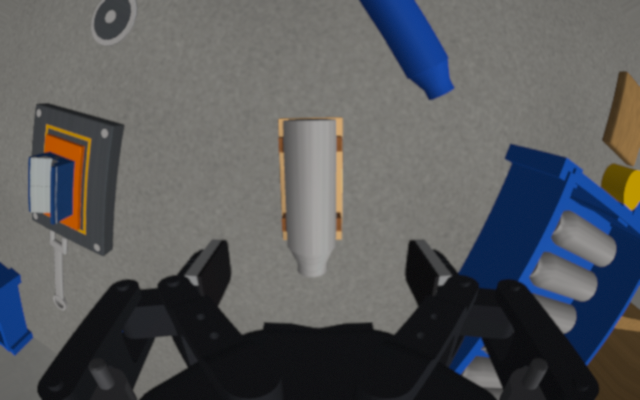

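View pics/w12c.png

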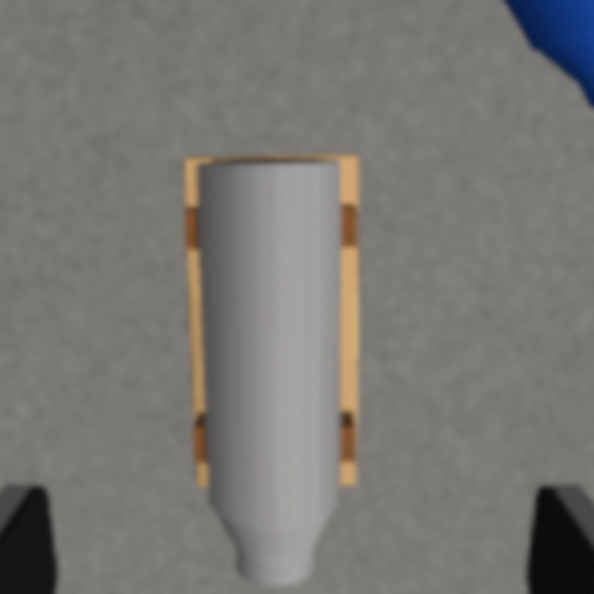

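```bash
python3 - <<'E'
from h import *
s=np.load('s12.npy',allow_pickle=True).item()
f=lambda x,y,z:onz('wrist',(x/2.7+210,y/2.7+60),z,s)[:2]*1000
n=(f(199,180,.045)+f(340,180,.045))/2;w=np.hypot(*(f(199,180,.045)-f(340,180,.045)))
m=(f(210,495,.045)+f(337,495,.045))/2;w2=np.hypot(*(f(210,495,.045)-f(337,495,.045)))
d=m-n;u=d/np.hypot(*d);print(n,m,w,w2,'yaw',np.degrees(np.arctan2(u[1],u[0])))
a=f(270,164,.065);b=(f(211,503,.045)+f(336,503,.045))/2
ta,tb=(a-n)@u,(b-n)@u;print('barrel len',tb-ta,'centre',n+u*(ta+tb)/2)
R=Rn.from_quat(s['tcp_rot']).as_matrix()
c=np.array([f(185,157,.01),f(359,156,.01),f(356,486,.01),f(197,486,.01)]);print('cradle',c.mean(0),np.hypot(*(c[2]-c[1])))
E
```

```text
[412.62249606 314.58990755] [516.34952364 355.08048176] 46.12785625541279 45.72420261825318 yaw 21.323537047896007
barrel len 120.2705503410247 centre [463.30017775 334.37229676]
cradle [466.68051017 335.92914305] 130.42848690947085
```

Barrel centre (463.3, 334.4), yaw 21.3°, with length measured at 120 mm as specified. I'll descend and grip with the tips about 9 mm below the axis, so they stay clear of the V-block lands later.

Request:
drive_tool(deltas=[{"dx": 0.0015, "dy": -0.0025, "dz": -0.025, "rx": 0, "ry": 0, "rz": 0.4, "jaw": 0.085}, {"dx": 0.0015, "dy": -0.0025, "dz": -0.03, "rx": 0, "ry": 0, "rz": 0, "jaw": 0.085}, {"dx": 0, "dy": 0, "dz": -0.03, "rx": 0, "ry": 0, "rz": 0, "jaw": 0.085}, {"dx": 0, "dy": 0, "dz": -0.025, "rx": 0, "ry": 0, "rz": 0, "jaw": 0.085}, {"dx": 0, "dy": 0, "dz": -0.015, "rx": 0, "ry": 0, "rz": 0, "jaw": 0.085}, {"dx": 0, "dy": 0, "dz": 0, "rx": 0, "ry": 0, "rz": 0, "jaw": 0.085}, {"dx": 0, "dy": 0, "dz": 0, "rx": 0, "ry": 0, "rz": 0, "jaw": 0.085}])

```text
time: 16.75
eef_pos: [0.4647, 0.3346, 0.0783]
tcp_rot: [-0.185, 0.983, 0.0, 0.001]
contact_force: [0.7, -0.2, -0.0]
opening: 0.995
```

```bash
python3 - <<'E'
from h import *
im,s=snap('wrist','w13');print(tool(s))
E
```

```text
('tcp', array([464.7, 334.6,  78.3]), 'yaw', np.float64(-158.73), 'tilt', array([ 0.002,  0.001, -1.   ]), 'F', array([ 0.7, -0.2, -0. ]), 'op', 0.995, 't', 16.75)
```

View pics/w13.png

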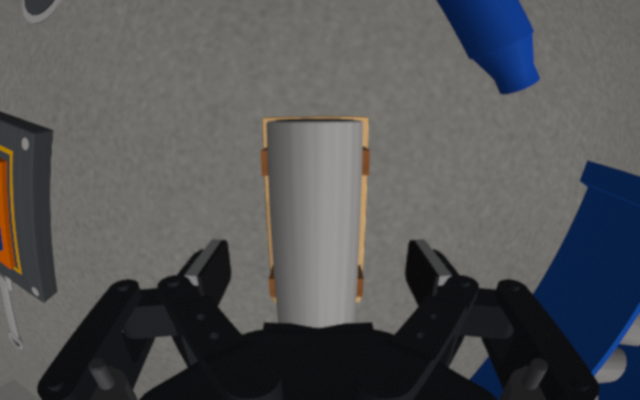

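The barrel is centred between the jaws. Lowering and gripping.

Request:
drive_tool(deltas=[{"dx": -0.001, "dy": 0, "dz": -0.014, "rx": 0, "ry": 0, "rz": 0, "jaw": 0.085}, {"dx": 0, "dy": 0, "dz": -0.01, "rx": 0, "ry": 0, "rz": 0, "jaw": 0.085}, {"dx": 0, "dy": 0, "dz": 0, "rx": 0, "ry": 0, "rz": 0, "jaw": 0.07}, {"dx": 0, "dy": 0, "dz": 0, "rx": 0, "ry": 0, "rz": 0, "jaw": 0.035}, {"dx": 0, "dy": 0, "dz": 0, "rx": 0, "ry": 0, "rz": 0, "jaw": 0.035}, {"dx": 0, "dy": 0, "dz": 0, "rx": 0, "ry": 0, "rz": 0, "jaw": 0.035}, {"dx": 0, "dy": 0, "dz": 0, "rx": 0, "ry": 0, "rz": 0, "jaw": 0.035}, {"dx": 0, "dy": 0, "dz": 0, "rx": 0, "ry": 0, "rz": 0, "jaw": 0.035}], squeeze=70)

```text
time: 17.8
eef_pos: [0.4638, 0.333, 0.0542]
tcp_rot: [-0.186, 0.983, -0.002, 0.0]
contact_force: [1.3, -7.7, 3.5]
opening: 0.535
```

```bash
python3 - <<'E'
from h import *
im,s=snap('wrist','w14');print(tool(s))
E
```

```text
('tcp', array([463.8, 333. ,  54.2]), 'yaw', np.float64(-158.59), 'tilt', array([ 0.001, -0.004, -1.   ]), 'F', array([ 1.3, -7.7,  3.5]), 'op', 0.535, 't', 17.8)
```

View pics/w14.png

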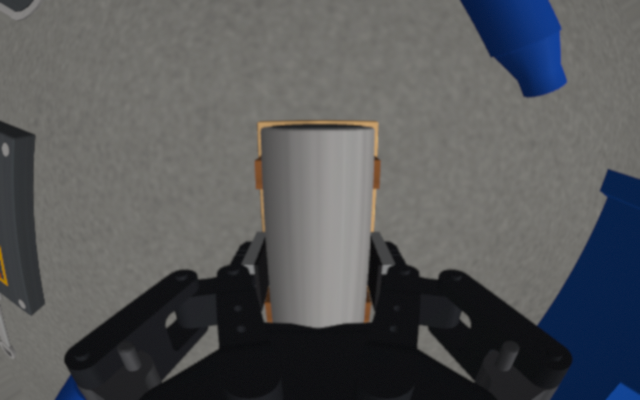

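Gripped. The lateral force is just the cradle holding the shell. Lifting and carrying to above the V-block.

Request:
drive_tool(deltas=[{"dx": 0, "dy": 0, "dz": 0.01, "rx": 0, "ry": 0, "rz": 0, "jaw": 0.035}, {"dx": 0, "dy": 0, "dz": 0.03, "rx": 0, "ry": 0, "rz": 0, "jaw": 0.035}, {"dx": 0, "dy": 0, "dz": 0.04, "rx": 0, "ry": 0, "rz": 0, "jaw": 0.035}, {"dx": 0.008, "dy": -0.023, "dz": 0.02, "rx": 0, "ry": 0, "rz": -1.3, "jaw": 0.035}, {"dx": 0.018, "dy": -0.049, "dz": 0, "rx": 0, "ry": 0, "rz": -3, "jaw": 0.035}, {"dx": 0.018, "dy": -0.049, "dz": 0, "rx": 0, "ry": 0, "rz": -3, "jaw": 0.035}, {"dx": 0.018, "dy": -0.05, "dz": 0, "rx": 0, "ry": 0, "rz": -3, "jaw": 0.035}, {"dx": 0.018, "dy": -0.05, "dz": 0, "rx": 0, "ry": 0, "rz": -3, "jaw": 0.035}, {"dx": 0.018, "dy": -0.05, "dz": 0, "rx": 0, "ry": 0, "rz": -3, "jaw": 0.035}, {"dx": 0.01, "dy": -0.025, "dz": 0, "rx": 0, "ry": 0, "rz": -1.5, "jaw": 0.035}, {"dx": 0, "dy": 0, "dz": 0, "rx": 0, "ry": 0, "rz": 0, "jaw": 0.035}, {"dx": 0, "dy": 0, "dz": 0, "rx": 0, "ry": 0, "rz": 0, "jaw": 0.035}, {"dx": 0, "dy": 0, "dz": 0, "rx": 0, "ry": 0, "rz": 0, "jaw": 0.035}])

```text
time: 19.48
eef_pos: [0.5702, 0.0399, 0.153]
tcp_rot: [-0.031, 1.0, 0.0, -0.0]
contact_force: [0.1, 0.3, -2.4]
opening: 0.536
```

```bash
python3 - <<'E'
from h import *
im,s=snap('wrist','w15');print(tool(s),s['wrist_torque'].round(2))
snap('scene','sc15')
t=cv2.imread('pics/sc15.png')[140:290,250:430];cv2.imwrite('pics/sc15c.png',cv2.resize(t,None,fx=4,fy=4,interpolation=cv2.INTER_CUBIC))
E
```

```text
('tcp', array([570.2,  39.9, 153. ]), 'yaw', np.float64(-176.4), 'tilt', array([-0.001,  0.   , -1.   ]), 'F', array([ 0.1,  0.3, -2.4]), 'op', 0.536, 't', 19.475) [-0.02  0.03  0.02]
```

View pics/w15.png

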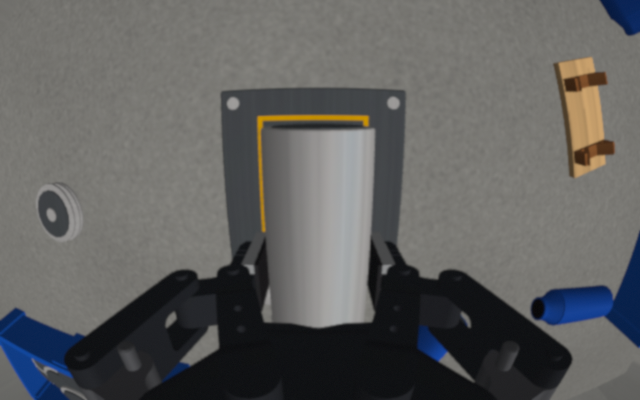

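View pics/sc15c.png

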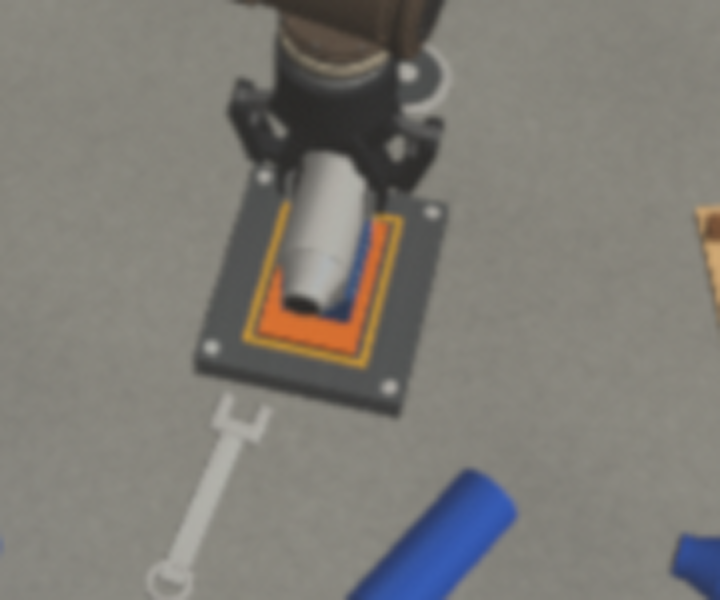

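Request:
drive_tool(deltas=[{"dx": 0.001, "dy": -0.002, "dz": -0.025, "rx": 0, "ry": 0, "rz": 0, "jaw": 0.035}, {"dx": 0, "dy": 0, "dz": -0.015, "rx": 0, "ry": 0, "rz": 0, "jaw": 0.035}, {"dx": 0, "dy": 0, "dz": -0.006, "rx": 0, "ry": 0, "rz": 0, "jaw": 0.035}, {"dx": 0, "dy": 0, "dz": 0, "rx": 0, "ry": 0, "rz": 0, "jaw": 0.035}, {"dx": 0, "dy": 0, "dz": 0, "rx": 0, "ry": 0, "rz": 0, "jaw": 0.035}, {"dx": 0, "dy": 0, "dz": 0, "rx": 0, "ry": 0, "rz": 0, "jaw": 0.035}])

```text
time: 20.32
eef_pos: [0.5723, 0.0366, 0.108]
tcp_rot: [-0.031, 1.0, -0.0, 0.001]
contact_force: [0.7, -0.1, -2.0]
opening: 0.539
```

Request:
drive_tool(deltas=[{"dx": 0, "dy": 0.001, "dz": -0.004, "rx": 0, "ry": 0, "rz": 0, "jaw": 0.035}, {"dx": 0, "dy": 0, "dz": -0.003, "rx": 0, "ry": 0, "rz": 0, "jaw": 0.035}, {"dx": 0, "dy": 0, "dz": 0, "rx": 0, "ry": 0, "rz": 0, "jaw": 0.035}, {"dx": 0, "dy": 0, "dz": 0, "rx": 0, "ry": 0, "rz": 0, "jaw": 0.035}])

```text
time: 20.82
eef_pos: [0.5718, 0.0376, 0.1001]
tcp_rot: [-0.031, 1.0, -0.0, -0.0]
contact_force: [0.7, 0.9, -2.5]
opening: 0.537
```

Request:
drive_tool(deltas=[{"dx": 0, "dy": 0, "dz": -0.001, "rx": 0, "ry": 0, "rz": 0, "jaw": 0.035}, {"dx": 0, "dy": 0, "dz": -0.0005, "rx": 0, "ry": 0, "rz": 0, "jaw": 0.035}, {"dx": 0, "dy": 0, "dz": 0, "rx": 0, "ry": 0, "rz": 0, "jaw": 0.035}, {"dx": 0, "dy": 0, "dz": 0, "rx": 0, "ry": 0, "rz": 0, "jaw": 0.035}])

```text
time: 21.32
eef_pos: [0.5718, 0.0376, 0.0987]
tcp_rot: [-0.031, 1.0, 0.0, 0.0]
contact_force: [0.3, 0.1, -3.1]
opening: 0.542
```

Request:
drive_tool(deltas=[{"dx": 0, "dy": 0, "dz": -0.0007, "rx": 0, "ry": 0, "rz": 0, "jaw": 0.035}, {"dx": 0, "dy": 0, "dz": 0, "rx": 0, "ry": 0, "rz": 0, "jaw": 0.035}, {"dx": 0, "dy": 0, "dz": 0, "rx": 0, "ry": 0, "rz": 0, "jaw": 0.035}])

```text
time: 21.7
eef_pos: [0.5719, 0.0377, 0.0983]
tcp_rot: [-0.031, 1.0, 0.0, 0.0]
contact_force: [-0.5, 1.0, -0.1]
opening: 0.535
```

Contact has begun (Fz rising, z about 98 as predicted). Creeping on.

Request:
drive_tool(deltas=[{"dx": 0, "dy": 0, "dz": -0.0006, "rx": 0, "ry": 0, "rz": 0, "jaw": 0.035}, {"dx": 0, "dy": 0, "dz": 0, "rx": 0, "ry": 0, "rz": 0, "jaw": 0.035}, {"dx": 0, "dy": 0, "dz": 0, "rx": 0, "ry": 0, "rz": 0, "jaw": 0.035}, {"dx": 0, "dy": 0, "dz": 0, "rx": 0, "ry": 0, "rz": 0, "jaw": 0.035}])

```text
time: 22.2
eef_pos: [0.572, 0.0377, 0.0982]
tcp_rot: [-0.031, 1.0, 0.0, 0.0]
contact_force: [-2.8, 1.9, 5.8]
opening: 0.542
```

Request:
drive_tool(deltas=[{"dx": 0, "dy": 0, "dz": -0.0006, "rx": 0, "ry": 0, "rz": 0, "jaw": 0.035}, {"dx": 0, "dy": 0, "dz": 0, "rx": 0, "ry": 0, "rz": 0, "jaw": 0.035}, {"dx": 0, "dy": 0, "dz": -0.0005, "rx": 0, "ry": 0, "rz": 0, "jaw": 0.035}, {"dx": 0, "dy": 0, "dz": 0, "rx": 0, "ry": 0, "rz": 0, "jaw": 0.035}, {"dx": 0, "dy": 0, "dz": 0, "rx": 0, "ry": 0, "rz": 0, "jaw": 0.035}, {"dx": 0, "dy": 0, "dz": 0, "rx": 0, "ry": 0, "rz": 0, "jaw": 0.035}])

```text
time: 22.95
eef_pos: [0.5721, 0.0377, 0.0982]
tcp_rot: [-0.031, 1.0, 0.0, -0.0]
contact_force: [-5.2, 1.7, 10.0]
opening: 0.537
```

```bash
python3 - <<'E'
from h import *
im,s=snap('wrist','w16');print(tool(s),s['wrist_torque'].round(2))
snap('scene','sc16')
t=cv2.imread('pics/sc16.png')[140:290,250:430];cv2.imwrite('pics/sc16c.png',cv2.resize(t,None,fx=4,fy=4,interpolation=cv2.INTER_CUBIC))
E
```

```text
('tcp', array([572.1,  37.7,  98.2]), 'yaw', np.float64(-176.5), 'tilt', array([-0.,  0., -1.]), 'F', array([-5.2,  1.7, 10. ]), 'op', 0.537, 't', 22.95) [ 0.17  0.95 -0.12]
```

View pics/w16.png

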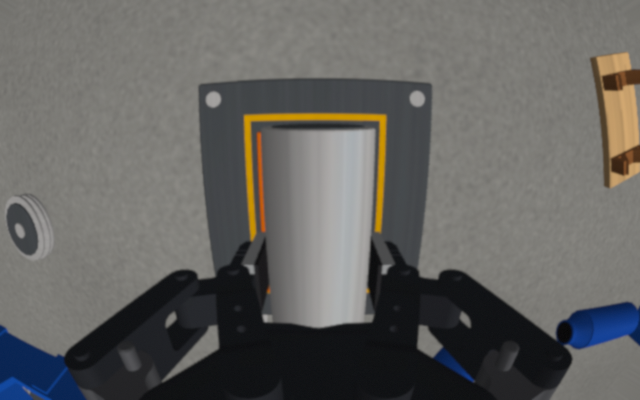

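View pics/sc16c.png

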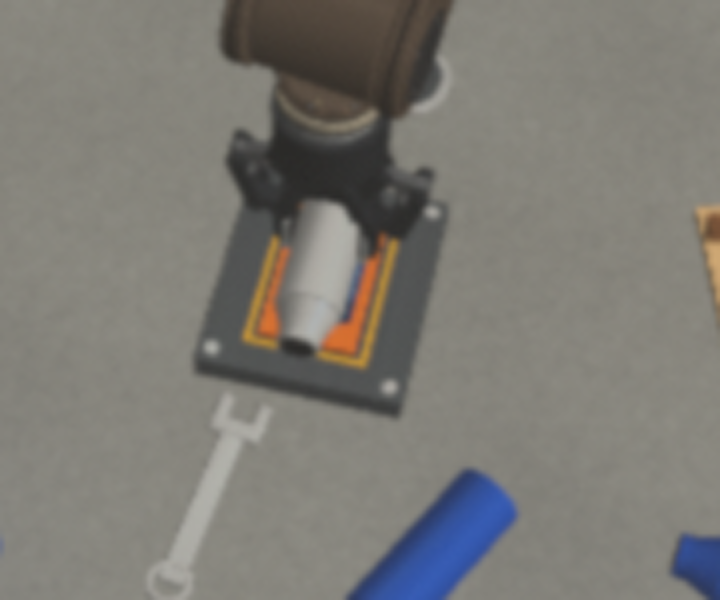

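Request:
drive_tool(deltas=[{"dx": -0.0005, "dy": 0, "dz": -0.0007, "rx": 0, "ry": 0, "rz": 0, "jaw": 0.035}, {"dx": 0, "dy": 0, "dz": 0, "rx": 0, "ry": 0, "rz": 0, "jaw": 0.035}, {"dx": 0, "dy": 0, "dz": 0, "rx": 0, "ry": 0, "rz": 0, "jaw": 0.035}, {"dx": 0, "dy": 0, "dz": 0, "rx": 0, "ry": 0, "rz": 0, "jaw": 0.035}, {"dx": 0, "dy": 0, "dz": 0, "rx": 0, "ry": 0, "rz": 0, "jaw": 0.035}])

```text
time: 23.68
eef_pos: [0.572, 0.0377, 0.0982]
tcp_rot: [-0.031, 1.0, 0.0, 0.0]
contact_force: [-6.0, 1.6, 13.0]
opening: 0.539
```

Request:
drive_tool(deltas=[{"dx": -0.001, "dy": 0, "dz": -0.0006, "rx": 0, "ry": 0, "rz": 0, "jaw": 0.035}, {"dx": 0, "dy": 0, "dz": -0.0006, "rx": 0, "ry": 0, "rz": 0, "jaw": 0.035}, {"dx": 0, "dy": 0, "dz": 0, "rx": 0, "ry": 0, "rz": 0, "jaw": 0.035}, {"dx": 0, "dy": 0, "dz": 0, "rx": 0, "ry": 0, "rz": 0, "jaw": 0.035}, {"dx": 0, "dy": 0, "dz": 0, "rx": 0, "ry": 0, "rz": 0, "jaw": 0.035}, {"dx": 0, "dy": 0, "dz": 0, "rx": 0, "ry": 0, "rz": 0, "jaw": 0.035}])

```text
time: 24.42
eef_pos: [0.572, 0.0377, 0.0981]
tcp_rot: [-0.03, 1.0, -0.0, 0.002]
contact_force: [-6.3, 1.7, 15.1]
opening: 0.539
```

```bash
python3 - <<'E'
from h import *
im,s=snap('wrist','w17');print(tool(s),s['wrist_torque'].round(2))
t,_=snap('top','top17');cv2.imwrite('pics/t17c.png',cv2.resize(t[150:240,270:360,::-1],None,fx=6,fy=6,interpolation=cv2.INTER_CUBIC))
snap('wrist','w18');print(tool(ctrl.get_state()))
E
```

```text
('tcp', array([572. ,  37.7,  98.1]), 'yaw', np.float64(-176.51), 'tilt', array([ 0.003,  0.   , -1.   ]), 'F', array([-6.3,  1.7, 15.1]), 'op', 0.539, 't', 24.425) [ 0.26  1.03 -0.15]
('tcp', array([572. ,  37.7,  98.1]), 'yaw', np.float64(-176.51), 'tilt', array([ 0.003,  0.   , -1.   ]), 'F', array([-5.2,  1.8, 15. ]), 'op', 0.537, 't', 24.575)
```

View pics/t17c.png

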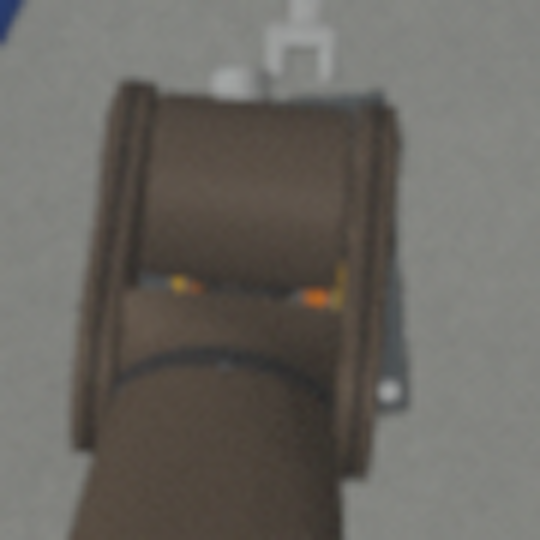

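View pics/w17.png

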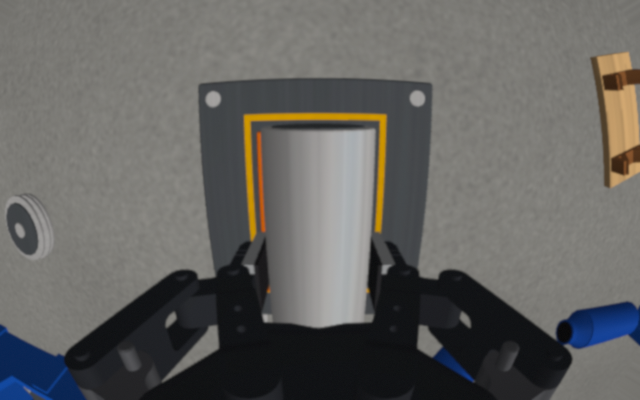

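Request:
drive_tool(deltas=[{"dx": 0, "dy": 0, "dz": -0.0008, "rx": 0, "ry": 0, "rz": 0, "jaw": 0.035}, {"dx": 0, "dy": 0, "dz": 0, "rx": 0, "ry": 0, "rz": 0, "jaw": 0.035}, {"dx": 0, "dy": 0, "dz": 0, "rx": 0, "ry": 0, "rz": 0, "jaw": 0.035}, {"dx": 0, "dy": 0, "dz": 0, "rx": 0, "ry": 0, "rz": 0, "jaw": 0.035}, {"dx": 0, "dy": 0, "dz": 0, "rx": 0, "ry": 0, "rz": 0, "jaw": 0.035}, {"dx": 0, "dy": 0, "dz": 0, "rx": 0, "ry": 0, "rz": 0, "jaw": 0.035}, {"dx": 0, "dy": 0, "dz": 0, "rx": 0, "ry": 0, "rz": 0, "jaw": 0.035}, {"dx": 0, "dy": 0, "dz": 0, "rx": 0, "ry": 0, "rz": 0, "jaw": 0.035}])

```text
time: 25.58
eef_pos: [0.572, 0.0377, 0.0981]
tcp_rot: [-0.03, 1.0, -0.0, 0.001]
contact_force: [-8.1, 1.0, 18.8]
opening: 0.538
```

```bash
python3 - <<'E'
from h import *
im,s=snap('wrist','w19');print(tool(s),s['wrist_torque'].round(2))
g=cv2.GaussianBlur(im,(3,3),0).astype(int)
f=lambda x,y:onz('wrist',(x,y),.09,s)[:2]*1000
# barrel edge columns: strongest horizontal gradient near the expected edges
def mid(y):
    G=np.abs(np.gradient(g[y].sum(1)));l=250+G[250:285].argmax();r=355+G[355:390].argmax();return (l,r),(f(l,y)+f(r,y))/2
a,b=mid(145),mid(225);d=b[1]-a[1];print(a,b,'shell yaw',np.degrees(np.arctan2(d[1],d[0])))
i,_=snap('scene','sc19');cv2.imwrite('pics/sc19c.png',cv2.resize(i[170:240,300:370,::-1],None,fx=8,fy=8,interpolation=cv2.INTER_CUBIC))
E
```

```text
('tcp', array([572. ,  37.7,  98.1]), 'yaw', np.float64(-176.51), 'tilt', array([ 0.003,  0.   , -1.   ]), 'F', array([-8.1,  1. , 18.8]), 'op', 0.538, 't', 25.575) [ 0.3   1.28 -0.18]
((np.int64(251), np.int64(375)), array([518.8306343,  33.6310909])) ((np.int64(256), np.int64(371)), array([554.22653191,  35.89689908])) shell yaw 3.662694445843788
```

View pics/sc19c.png

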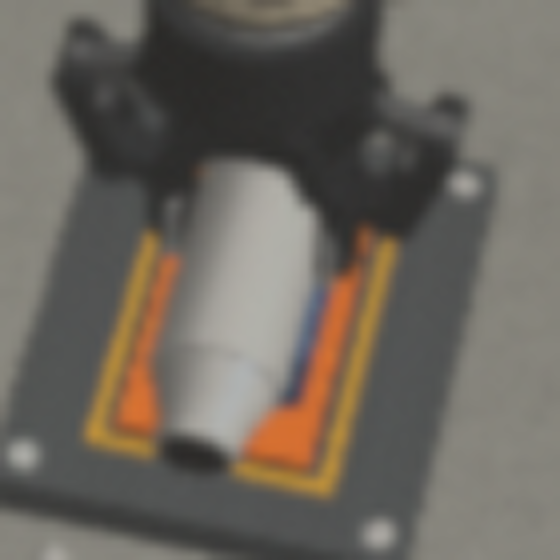

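Pressed at about 21 N and seated: yaw 3.7° against the block's 3.5°, z as predicted. I'll trim the sideways -x force slightly and recheck.

Request:
drive_tool(deltas=[{"dx": -0.001, "dy": 0, "dz": 0, "rx": 0, "ry": 0, "rz": 0, "jaw": 0.035}, {"dx": 0, "dy": 0, "dz": 0, "rx": 0, "ry": 0, "rz": 0, "jaw": 0.035}, {"dx": 0, "dy": 0, "dz": 0, "rx": 0, "ry": 0, "rz": 0, "jaw": 0.035}, {"dx": 0, "dy": 0, "dz": 0, "rx": 0, "ry": 0, "rz": 0, "jaw": 0.035}, {"dx": 0, "dy": 0, "dz": 0, "rx": 0, "ry": 0, "rz": 0, "jaw": 0.035}, {"dx": 0, "dy": 0, "dz": 0, "rx": 0, "ry": 0, "rz": 0, "jaw": 0.035}, {"dx": 0, "dy": 0, "dz": 0, "rx": 0, "ry": 0, "rz": 0, "jaw": 0.035}, {"dx": 0, "dy": 0, "dz": 0, "rx": 0, "ry": 0, "rz": 0, "jaw": 0.035}])

```text
time: 26.68
eef_pos: [0.5719, 0.0378, 0.0981]
tcp_rot: [-0.03, 1.0, -0.0, 0.003]
contact_force: [-4.7, 1.9, 17.1]
opening: 0.535
```

Steady: Fz 17.1 N plus about 2.4 N of shell weight gives about 19.5 N of press, with the lateral force small. Handing in.

```bash
python3 - <<'E'
from h import *
print(tool(ctrl.get_state()));print(workorder.sign_off())
E
```

```text
('tcp', array([571.9,  37.8,  98.1]), 'yaw', np.float64(-176.51), 'tilt', array([ 0.006,  0.   , -1.   ]), 'F', array([-4.7,  1.9, 17.1]), 'op', 0.535, 't', 26.675)
the job is handed in; nothing more can be done
None
```

I set up the bed and handed the job in at about 27 s, with the gripper still holding the shell pressed in the V. Sign-off gives no verdict.

- **Sheet:** laid inside the outline and released, about 2 mm off centre and square to the bed.
- **V-block:** stood on the sheet and released, within about 2 mm of its centre and 0.3° of its direction. The wrist camera put the block about 1.8 mm further in y than the gripper position did, which is within tolerance.
- **Shell:** lies lengthwise in the V, neck towards +x, with a yaw of 3.7° against the block's 3.5°. The tool height matched the seated height to about 0.1 mm.
- **Press:** about 19.5 N (17.1 N measured plus 2.4 N shell weight) and steady.
- **Leftover forces:** 4.7 N along the V and 1.9 N across it.

I couldn't measure two things directly:
- **Flank forces:** inferred from the total and the small cross force as about 14 N on each flank.
- **Finger clearance over the block:** estimated from the gripper geometry at 5 mm or more.

The final close-up didn't show all three bystanders, but none of the moves went near them. The first move call was refused for missing keys, before anything had moved.

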